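# Lock a pipe clip into the mounting rail

## Task

Fit the blue pipe clip to the mounting rail on the counter, at the yellow mark: lower its long steel foot through the rail's slot until the round flange rests on the rail, then twist it a quarter turn, either way, so that the foot locks crosswise under the slot's lips. Leave it standing there, let go of it, and do not disturb the loose grey clip.

Things in the scene. Friction and masses are not known exactly. Their poses are not given: they have to be found in the camera images.
- blue_body (a point): Blue loose clip, upright, 75 mm tall, 0.13 kg. Point: centre of its body, 50 mm above its underside; z up, x along body and foot. From below: steel foot 48 (x) x 18 (y) x 8 thick, round ends; neck 16 wide, 12 long; round flange 46 wide, 5 thick, top 25 mm above the underside; body 40 (x) x 30 (y), to the top, with an open pipe channel along x. Grip the body, fingertips above the flange.
- grey_body (a point): The other loose clip, same shape and size but grey, standing upright; the point is the centre of its body, 50 mm above its underside. Not to be used: leave it standing where it is.
- rail: Fixed steel C-rail, 320 (x) x 68 (y) x 41 mm high, slot up, capped ends. Origin: centre of its underside; x along it, z up. Slot 28 mm wide along its middle, lips 4 mm thick. Foot along x, the clip drops in until its flange lies on the lips (blue point 71 mm over the rail's origin), foot 8 mm below the lips: turns freely. At x=+120 a fixed white clip with a grey pipe across, top 86 mm.
- mark: Band of yellow tape across the rail's lips and down its sides, 30 mm wide along the rail: where the blue clip belongs. Origin: in the middle of the slot, at the height of the lips' tops (41 mm above the counter); axes as the rail's.
There are look-alikes about, which are no part of the job. Of the things like the part that bears blue_body, leave any that is orange or red; of the rest the smaller one is meant.

How it is judged (in metres and radians):
On the way:
1. the blue clip's foot is down through the slot, lying along the rail, at the mark (z of blue_body in the frame of rail below 0.0785 m and horizontal distance between blue_body and mark below 0.03 m and angle between the x axis of blue_body and the x axis of rail, either way round below 0.5 rad and angle between blue_body's own z axis and vertical below 0.2 rad), for 0.1 s.
At the end, for the whole second after the job is handed in: The blue clip stands upright (within 7 degrees) in the rail with its flange resting on the lips (height within 4 mm), its axis within 18 mm of the middle of the yellow mark, its foot turned crosswise to the rail within 17 degrees, released; the grey clip is within 40 mm of where it stood (z of blue_body in the frame of rail between 0.067 and 0.075 m and horizontal distance between blue_body and mark below 0.018 m and angle between the x axis of blue_body and the y axis of rail, either way round below 0.3 rad and angle between blue_body's own z axis and vertical below 0.12 rad and distance of grey_body from where it was at the start of the episode below 0.04 m); the robot touches nothing.
It fails at once if the loose grey clip is knocked over or moved by more than 40 mm (angle between grey_body's own z axis and vertical above 0.6 rad or distance of grey_body from where it was at the start of the episode above 0.04 m).
It also fails if it takes over 42 s, if anything falls off the work surface, if the arm or the gripper's body presses on something with over 40 N, if the wrist force passes 120 N, or if a joint passes its speed limit or range.

## Robot

A 6-joint arm with a two-finger parallel gripper is mounted at the origin on the work surface. World frame = base frame: x ahead of the robot, y to its left, z up, the work surface at z = 0. Lengths are in m, angles in degrees, forces in N, time in s.
With the tool pointing down it reaches from about 0.3 to 0.75 m from the base axis. Payload 8.5 kg.
Tool frame: the origin (TCP) lies on the centre line of the jaws, within the pads' length; the fingertips stand env.tcp_to_tips ahead of it and the grasp point (between the pads) lies 8 mm behind it (env.tcp_to_tips is the distance from the TCP to the fingertips, in m); z points along the fingers, y is the direction in which the jaws open and shut (so a half turn about z gives the same grasp; the last joint's range is limited). The gripper opens to 85 mm and grips with 20 to 120 N. Pads are 22 mm wide; open, the fingers measure 114 mm over their backs; the gripper's body (76 mm by 85 mm) begins 54 mm behind the grasp point. The pads swing forward as they close: fully open they stand 13 mm farther back than shut.
Start: joints at [-76.622, 21.807, 74.336, -0, 83.858, -12.336], TCP at [0.239, -0.496, 0.242] pointing down, gripper open.
Joint ranges: [-178.18, 178.18], [-50.72, 133.34], [12.68, 142.11], [-81.47, 261.47], [9.98, 163.14], [-165.26, 165.26]. Speed limits (degrees/s): [136.94, 136.94, 180, 180, 180, 180].

## Interface

Orientations are given as a 3x3 rotation matrix whose columns are the frame's x, y, z axes.
In Python, from rig import env gives the robot as it stands. The module is installed in compiled form; this text tells all that it offers.
- The arm moves only by the tool carry_out, never from a script. Its argument "rows" is a list of rows, each an object of numbers: "tx", "ty", "tz": the shift along the tool's x, y, z in cm; "yaw": the turn about the tool's z in rad. In form: [{"tx": .., "ty": .., "tz": .., "yaw": ..}, ...]. A call has 1 to 12 rows; each row shifts and turns the pose as measured when the row begins, along the tool's axes as they then stand; what a row does not reach is not made up. A row lasts 1/10 s, in which the tool goes at most 50 mm and 8.59 degrees, less where a joint would pass 70% of its speed; a pose out of reach is approached as far as the arm can. A call is refused whole if a number of a shift passes 5 or a number of a turn 0.15, either way. A call with a gripper value outside its range is refused whole. "jaw" is the closure, from -1 (fully open) to 1 (shut), set as the call begins (left out, the last holds). The fingers move at their own pace and stop on an object; "squeeze" is the grip in N (left out, the last holds). Time passes only in rows, so rows that do not move let the fingers close. It gives the time, the measured TCP pose, the force and the opening at its end, in the units of the state.
- env.observe(): the state, without advancing time (a new reading comes with each control period).
- env.get_image(name): name is "side" or "top"; returns the picture (400x640x3 uint8, red, green, blue); there is no depth.
- env.camera_params(name): a dict with "vertical_fov" (degrees; the focal length in pixels is half the picture's height over the tangent of half this angle, whatever the lens; pixels are square), "cx", "cy" (the principal point, pixels), "k1" (the pictures are not rectified: a ray, as slopes to the right and down, at radius r is drawn at 1 + k1 r^2 times it, then the intrinsics apply), "view" (4x4, takes a point from world to camera coordinates). Camera axes: x right, y up, looking along -z (the intrinsics and any distortion apply to the point x, -y, -z); pixel columns grow to the right and rows downward; lengths in m; the calibration is good to about 2 mm. A picture is of the moment at which its call begins. camera_params takes no time and is no camera call.
- env.close_job(): hands the job in, once; it reports no verdict.
The state is a dict: "time_s": time; "q": joint angles; "qvel": joint speeds; "joint_efforts": joint torques, N m; "position": TCP position; "tool_rot": TCP orientation; "ft_force": force on the tool from outside, world axes, zero at the start; "wrist_torque": the same for the moment, N m; "grip_width": finger opening in m.
Only numpy, scipy, OpenCV 4.12 (cv2) and the standard library are available. Lean on these libraries where they do the work, as an engineer would, in place of code of your own. Each camera call takes 0.05 s, during which the arm holds its last target. There are 200 camera calls.

## Working session

There is one attempt and no reset: what is moved stays moved. The work goes in short steps, Python scripts to look and compute and a tool call to move; the robot and the scene stay as the last step left them, time stands still between calls to the robot, and variables do not carry over. Pictures are saved under pics/ and viewed, about 8 in all and at most 12, crops included, and the job is handed in when it is done.

Besides the shell and the picture viewer there is one more tool, called after "Emit:" as name(argument=value, ...) on one line, values as JSON. carry_out: Moves the arm, as the interface text tells. Its arguments: {"type":"object","properties":{"rows":{"type":"array","items":{"type":"object","properties":{"tx":{"type":"number"},"ty":{"type":"number"},"tz":{"type":"number"},"yaw":{"type":"number"}}}},"jaw":{"type":"number"},"squeeze":{"type":"number"}},"required":["rows"]}

```bash
mkdir -p pics
cat > h.py <<'E'
from rig import env
import numpy as np, cv2
def snap(n,f,crop=None,s=1):
    im=env.get_image(n)[:,:,::-1].copy(); np.save(f'pics/{f}.npy',im)
    if crop: x0,y0,x1,y1=crop; im=im[y0:y1,x0:x1]
    if s!=1: im=cv2.resize(im,None,fx=s,fy=s,interpolation=cv2.INTER_CUBIC)
    cv2.imwrite(f'pics/{f}.png',im)
def K(n):
    p=env.camera_params(n); f=200/np.tan(np.radians(p['vertical_fov'])/2); return p,f,np.array(p['view'])
def ray(n,u,v):
    p,f,V=K(n); d=np.array([(u-p['cx'])/f,(v-p['cy'])/f]); s=d.copy()
    for _ in range(30): s=d/(1+p['k1']*(s@s))
    R=V[:3,:3]; c=-R.T@V[:3,3]; return c,R.T@np.array([s[0],-s[1],-1])
def atz(n,u,v,z):
    c,d=ray(n,u,v); return c+d*(z-c[2])/d[2]
def proj(n,P):
    p,f,V=K(n); q=V[:3,:3]@np.array(P)+V[:3,3]; s=np.array([q[0],-q[1]])/-q[2]
    return s*(1+p['k1']*(s@s))*f+[p['cx'],p['cy']]
E
python3 - <<'E'
from h import *
snap('top','t0',None,1.25); snap('side','s0',None,1.25)
o=env.observe(); print(o['time_s'],o['position'],o['tool_rot'],env.tcp_to_tips)
for n in('top','side'):
    p,f,V=K(n);print(n,f,ray(n,320,200))
E
```

```text
0.1 [ 0.23858789 -0.49528092  0.24177567] [[ 9.00960238e-01  4.33901560e-01 -2.92758789e-04]
 [ 4.33901563e-01 -9.00959385e-01  1.27261139e-03]
 [ 2.88424291e-04 -1.27360076e-03 -9.99999147e-01]] 0.011
top 363.427952177258 (array([ 0.44682523, -0.06357295,  0.79910813]), array([ 0.1221932 , -0.04652101, -0.99142915]))
side 390.48064170426494 (array([0.21418738, 0.55905461, 0.50646035]), array([ 0.38446496, -0.74666045, -0.54340573]))
```

View pics/t0.png

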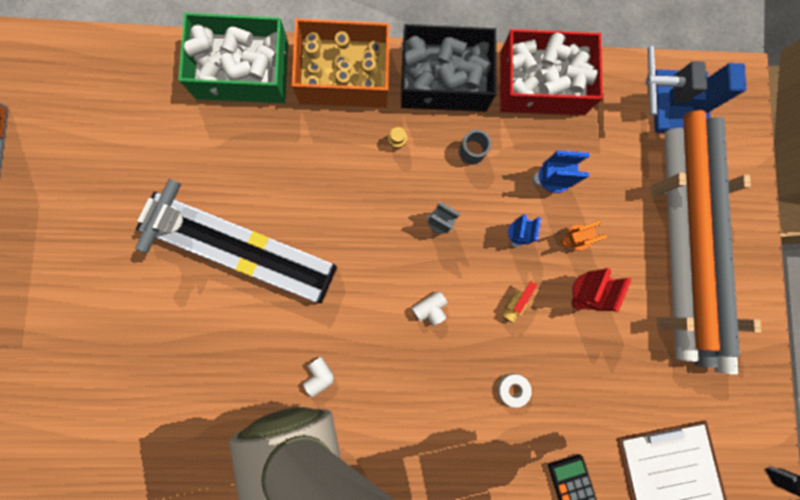

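View pics/s0.png

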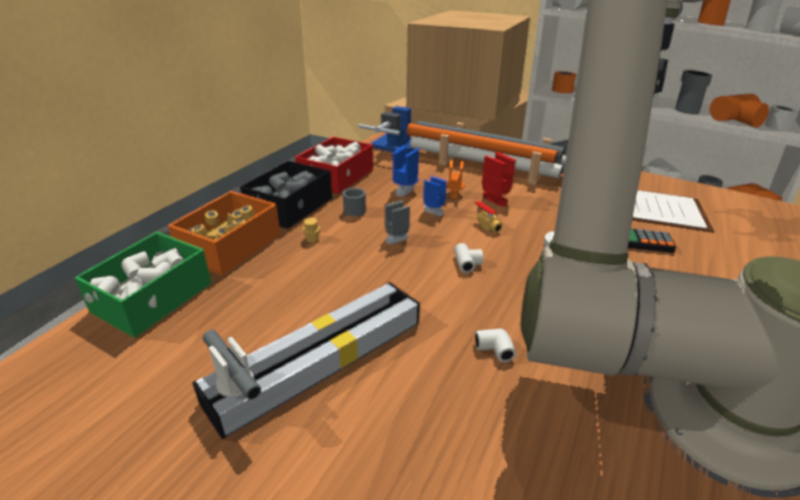

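The overview shows the small blue clip near top-view (420,183), the grey one near (354,174), and the rail's tape near (201,202), in 640-wide pixels. The large blue, red and orange ones are decoys.

Run:
```python
from h import *
im=np.load('pics/t0.npy'); a=cv2.resize(im[130:230,330:490],None,fx=5,fy=5,interpolation=3)[:,:800]
cv2.imwrite('pics/a.png',a)
b=cv2.resize(im[140:250,100:280],None,fx=4.4,fy=4.4,interpolation=3); cv2.imwrite('pics/b.png',b)
for u,v in((420,183),(354,174),(201,202)): print(atz('top',u,v,.06))
```

```text
[ 0.5792954  -0.30640114  0.06      ]
[ 0.59423059 -0.16780673  0.06      ]
[0.52736959 0.14174865 0.06      ]
```

View pics/a.png

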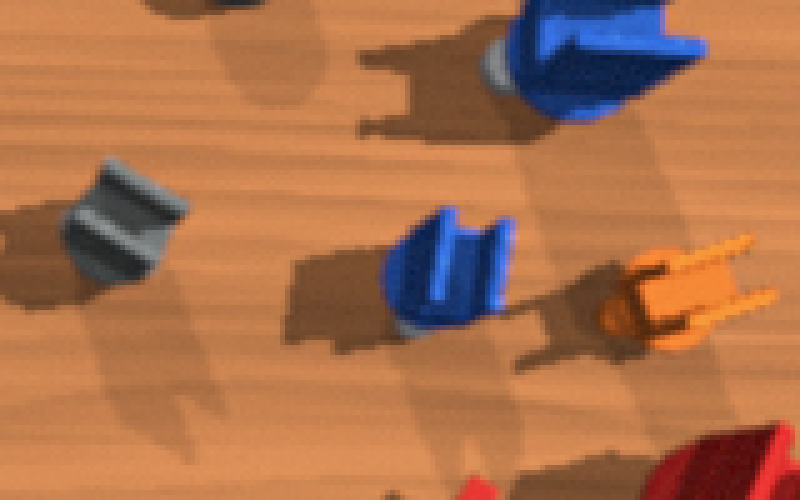

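View pics/b.png

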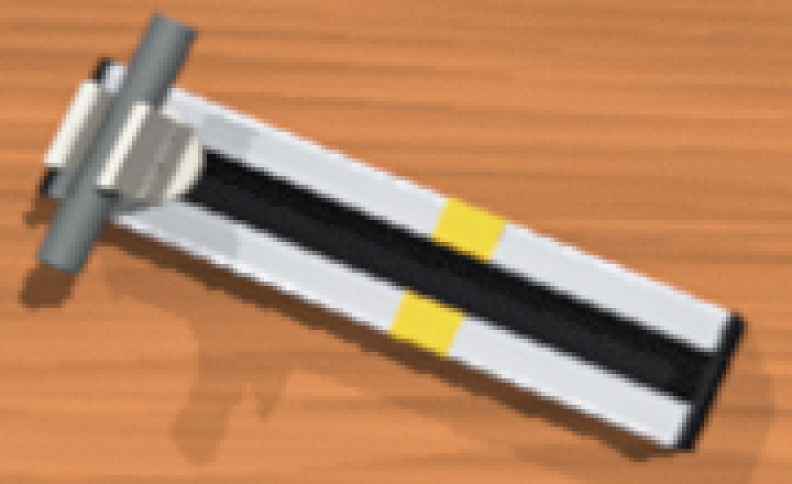

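```bash
cat >> h.py <<'E'
def pts(L,x0,y0,s,z): return np.array([atz('top',x0+(x+.5)/s-.5,y0+(y+.5)/s-.5,z) for x,y in L])
ang=lambda d: np.degrees(np.arctan2(d[1],d[0]))
E
python3 - <<'E'
from h import *
P=pts([(440,208),(514,220),(505,310),(432,302)],330,130,5,.075)
print('blue',P.mean(0),ang(P[0]-P[3]),ang(P[1]-P[2]),np.linalg.norm(P[0]-P[1]),np.linalg.norm(P[0]-P[3]))
M=pts([(434,240),(490,262),(403,293),(465,318)],100,140,4.4,.041); print('mark',M.mean(0),np.linalg.norm(M[0]-M[2]),np.linalg.norm(M[0]-M[1]))
S=pts([(215,153),(718,352),(190,200),(690,402),(172,85),(730,312),(115,222),(675,445)],100,140,4.4,.041)
for i in range(0,8,2): print(ang(S[i+1]-S[i]))
print('railmid',S[4:].mean(0))
# grey top
G=pts([(112,160),(188,208),(150,262),(75,210)],330,130,5,.075); print('grey',G.mean(0))
o=env.observe(); R=np.array(o['tool_rot']); print(ang(R[:,0]),ang(R[:,1]),R.T@(P.mean(0)-o['position']))
E
```

```text
blue [ 0.57981617 -0.31010637  0.075     ] -5.408578346369176 -6.527516821431909 0.03095716303550764 0.039283576730206916
mark [0.52772336 0.14602627 0.041     ] 0.028459361550001304 0.028255359141764053
-110.26039504663294
-110.68985271979078
-110.80105169333768
-110.42653329291943
railmid [0.53327709 0.15749434 0.041     ]
grey [ 0.59634994 -0.16943269  0.075     ]
25.715420370648243 -64.28455858245134 [ 0.38773254 -0.01856286  0.16691129]
```

Emit:
carry_out(rows=[{"tx":4.3,"ty":-0.2},{"tx":4.3,"ty":-0.2},{"tx":4.3,"ty":-0.2},{"tx":4.3,"ty":-0.2},{"tx":4.3,"ty":-0.2},{"tx":4.3,"ty":-0.2},{"tx":4.3,"ty":-0.2},{"tx":4.3,"ty":-0.2},{"yaw":0.14},{"yaw":0.14},{"yaw":0.14},{"yaw":0.13}], jaw=-0.1, squeeze=40)

```text
validation failed for argument at $.ro...
```

```bash
cat >> h.py <<'E'
def togo(P,a):
    o=env.observe(); R=np.array(o['tool_rot']); d=R.T@(np.array(P)-o['position'])*100
    y=-np.radians((a-ang(R[:,0])+180)%360-180)
    c,s=np.cos(y),np.sin(y); d2=[c*d[0]+s*d[1],-s*d[0]+c*d[1]]
    print('t',o['time_s'],'pos',o['position'].round(4) if hasattr(o['position'],'round') else o['position'],'ang',ang(R[:,0]),'cm before yaw',d.round(2),'after',np.round(d2,2),'yaw',round(y,3),'F',np.round(o['ft_force'],1),'w',o['grip_width'],'q6',o['q'][5])
E
python3 -c "
from h import *
togo([.58,-.31,.1],-6)"
```

```text
t 0.1 pos [ 0.2386 -0.4953  0.2418] ang 25.715420370648243 cm before yaw [38.8  -1.86 14.19] after [ 32.02 -21.98] yaw 0.554 F [ 0.  -0.2  0.1] w 0.08512785876349643 q6 -12.335777569983618
```

Emit:
carry_out(rows=[{"tx":4.3,"ty":-0.2,"tz":0,"yaw":0},{"tx":4.3,"ty":-0.2,"tz":0,"yaw":0},{"tx":4.3,"ty":-0.2,"tz":0,"yaw":0},{"tx":4.3,"ty":-0.2,"tz":0,"yaw":0},{"tx":4.3,"ty":-0.2,"tz":0,"yaw":0},{"tx":4.3,"ty":-0.2,"tz":0,"yaw":0},{"tx":4.3,"ty":-0.2,"tz":0,"yaw":0},{"tx":4.3,"ty":-0.2,"tz":0,"yaw":0},{"tx":0,"ty":0,"tz":0,"yaw":0.14},{"tx":0,"ty":0,"tz":0,"yaw":0.14},{"tx":0,"ty":0,"tz":0,"yaw":0.14},{"tx":0,"ty":0,"tz":0,"yaw":0.13}], jaw=-0.1, squeeze=40)

```text
time_s: 1.3
position: [0.5534, -0.3234, 0.2352]
tool_rot: [[0.993, -0.121, -0.008], [-0.121, -0.993, 0.01], [-0.009, -0.009, -1.0]]
ft_force: [-0.1, 1.1, 0.5]
grip_width: 0.0473
```

```bash
python3 -c "
from h import *
togo([.58,-.31,.1],-6)"
```

```text
t 1.3 pos [ 0.5534 -0.3234  0.2352] ang -6.963858229505299 cm before yaw [ 2.6  -1.54 13.51] after [ 2.63 -1.5 ] yaw -0.017 F [-0.1  1.1  0.5] w 0.04725270721073939 q6 56.04740101097412
```

Emit:
carry_out(rows=[{"tx":1.3,"ty":-0.8,"tz":0,"yaw":0},{"tx":1.3,"ty":-0.7,"tz":3,"yaw":0},{"tx":0,"ty":0,"tz":4,"yaw":0},{"tx":0,"ty":0,"tz":3.5,"yaw":0},{"tx":0,"ty":0,"tz":0,"yaw":0}])

```text
time_s: 1.8
position: [0.5849, -0.3083, 0.1265]
tool_rot: [[0.994, -0.107, -0.006], [-0.107, -0.994, 0.01], [-0.007, -0.009, -1.0]]
ft_force: [-0.3, 1.0, 0.3]
grip_width: 0.0465
```

Run:
```python
from h import *
togo([.58,-.31,.042],-6)
b=cv2
A=env.get_image('side')[:,:,::-1][90:210,270:430]; B=env.get_image('top')[:,:,::-1][120:240,340:500]
cv2.imwrite('pics/c.png',np.vstack([cv2.resize(x,(660,300) if 0 else (400,300),interpolation=3) for x in(A,B)]))
```

```text
t 1.8 pos [ 0.5849 -0.3083  0.1265] ang -6.159192626636441 cm before yaw [-0.41  0.3   8.45] after [-0.41  0.3 ] yaw -0.003 F [-0.3  1.   0.3] w 0.0465170521691005 q6 58.00397569939501
```

View pics/c.png

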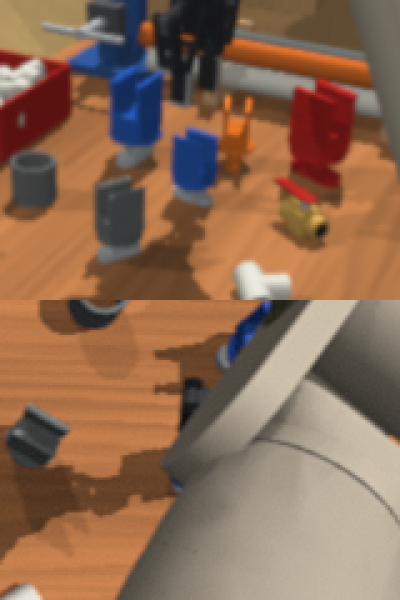

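Run:
```python
from h import *
R=lambda a:np.array([[np.cos(a),-np.sin(a)],[np.sin(a),np.cos(a)]])
a=np.radians(-6)
for x in(-.02,.02):
  for y in(-.015,.015):
    p=R(a)@[x,y]+[.58,-.31]; print(x,y,(proj('side',[*p,.075])-[270,90])*2.5)
print((proj('side',[.5849,-.3083,.1155])-[270,90])*2.5)
```

```text
-0.02 -0.015 [219.82288514 134.93552202]
-0.02 0.015 [205.72898974 144.85537892]
0.02 -0.015 [187.17653839 125.81595269]
0.02 0.015 [172.6422512  135.37094128]
[193.23959414  99.01482948]
```

The side view agrees with the estimate within about 2 mm (clip's top corners near crop (174,134) and (217,135)), so I'm descending.

Emit:
carry_out(rows=[{"tx":-0.4,"ty":0.3,"tz":0,"yaw":0},{"tx":0,"ty":0,"tz":1.5,"yaw":0},{"tx":0,"ty":0,"tz":2,"yaw":0},{"tx":0,"ty":0,"tz":2,"yaw":0},{"tx":0,"ty":0,"tz":1.5,"yaw":0},{"tx":0,"ty":0,"tz":0.8,"yaw":0},{"tx":0,"ty":0,"tz":0,"yaw":0}])

```text
time_s: 2.6
position: [0.5874, -0.3183, 0.0678]
tool_rot: [[0.994, -0.104, 0.022], [-0.104, -0.994, -0.013], [0.023, 0.011, -1.0]]
ft_force: [-0.4, 0.6, 0.2]
grip_width: 0.047
```

```bash
python3 -c "
from h import *
togo([.58,-.31,.042],-6)"
```

```text
t 2.6 pos [ 0.5874 -0.3183  0.0678] ang -5.968205561830141 cm before yaw [-0.88 -0.78  2.55] after [-0.88 -0.78] yaw 0.001 F [-0.4  0.6  0.2] w 0.04696632572970231 q6 57.23924696781971
```

Emit:
carry_out(rows=[{"tx":0,"ty":0,"tz":0,"yaw":0}])

```text
time_s: 2.7
position: [0.5878, -0.3189, 0.0693]
tool_rot: [[0.994, -0.104, 0.024], [-0.104, -0.994, -0.014], [0.025, 0.012, -1.0]]
ft_force: [-0.1, 0.3, 0.1]
grip_width: 0.0469
```

```bash
python3 -c "
from h import *
togo([.58,-.31,.042],-6)
import time
print(env.observe()['qvel'])"
```

```text
t 2.7 pos [ 0.5878 -0.3189  0.0693] ang -5.960605953893196 cm before yaw [-0.94 -0.83  2.7 ] after [-0.94 -0.83] yaw 0.001 F [-0.1  0.3  0.1] w 0.04694477620241851 q6 57.22161596345063
[-0.14045199 -0.48822668 -0.50406931  0.01010347  0.30528044 -0.23192072]
```

Emit:
carry_out(rows=[{"tx":-0.3,"ty":-0.3,"tz":0,"yaw":0},{"tx":-0.3,"ty":-0.3,"tz":0,"yaw":0},{"tx":-0.2,"ty":-0.2,"tz":0,"yaw":0},{"tx":0,"ty":0,"tz":0,"yaw":0},{"tx":0,"ty":0,"tz":0,"yaw":0}])

```text
time_s: 3.2
position: [0.5808, -0.3098, 0.0724]
tool_rot: [[0.994, -0.104, 0.027], [-0.103, -0.995, -0.017], [0.029, 0.014, -0.999]]
ft_force: [-0.2, 0.4, 0.4]
grip_width: 0.0469
```

```bash
python3 -c "
from h import *
togo([.58,-.31,.042],-6)
print(np.round(env.observe()['qvel'],2),np.array(env.observe()['tool_rot'])[:,2].round(3))"
```

```text
t 3.2 pos [ 0.5808 -0.3098  0.0724] ang -5.922924321677989 cm before yaw [-0.17 -0.01  3.04] after [-0.17 -0.01] yaw 0.001 F [-0.2  0.4  0.4] w 0.04686939666774185 q6 57.43030471460782
[ 0.03 -0.31  0.36  0.05 -0.03  0.04] [ 0.027 -0.017 -0.999]
```

Emit:
carry_out(rows=[{"tx":-0.1,"ty":0,"tz":1,"yaw":0},{"tx":-0.1,"ty":0,"tz":1,"yaw":0},{"tx":-0.1,"ty":-0.1,"tz":1,"yaw":0},{"tx":0,"ty":0,"tz":0.3,"yaw":0}])

```text
time_s: 3.6
position: [0.5785, -0.309, 0.0361]
tool_rot: [[0.994, -0.104, 0.027], [-0.103, -0.995, -0.017], [0.028, 0.014, -0.999]]
ft_force: [-0.7, -0.3, 0.4]
grip_width: 0.047
```

```bash
python3 -c "
from h import *
togo([.58,-.31,.042],-6)
print(np.round(env.observe()['qvel'],2),np.array(env.observe()['tool_rot'])[:,2].round(3))"
```

```text
t 3.6 pos [ 0.5785 -0.309   0.0361] ang -5.930738729291804 cm before yaw [ 0.17  0.1  -0.59] after [0.17 0.1 ] yaw 0.001 F [-0.7 -0.3  0.4] w 0.04695770529004732 q6 57.34827655162211
[-0.13  2.33  0.51 -0.2  -3.56 -0.01] [ 0.027 -0.017 -0.999]
```

Emit:
carry_out(rows=[{"tx":0.1,"ty":0.1,"tz":-0.5,"yaw":0},{"tx":0.1,"ty":0,"tz":-0.4,"yaw":0},{"tx":0,"ty":0,"tz":0,"yaw":0}])

```text
time_s: 3.9
position: [0.5802, -0.3102, 0.045]
tool_rot: [[0.994, -0.104, 0.026], [-0.103, -0.994, -0.016], [0.027, 0.013, -1.0]]
ft_force: [0.7, 0.1, 0.2]
grip_width: 0.047
```

```bash
python3 -c "
from h import *
togo([.58,-.31,.042],-6)
print(np.round(env.observe()['qvel'],2),np.array(env.observe()['tool_rot'])[:,2].round(3))"
```

```text
t 3.9 pos [ 0.5802 -0.3102  0.045 ] ang -5.942328254054888 cm before yaw [-0.03 -0.02  0.29] after [-0.03 -0.02] yaw 0.001 F [0.7 0.1 0.2] w 0.046991866407100756 q6 57.37454624159765
[-0.06  0.06 -0.05 -0.07 -0.06 -0.1 ] [ 0.026 -0.016 -1.   ]
```

Emit:
carry_out(rows=[{"tx":0,"ty":0,"tz":0.1,"yaw":0},{"tx":0,"ty":0,"tz":0,"yaw":0},{"tx":0,"ty":0,"tz":0,"yaw":0},{"tx":0,"ty":0,"tz":0,"yaw":0},{"tx":0,"ty":0,"tz":0,"yaw":0},{"tx":0,"ty":0,"tz":0,"yaw":0}], jaw=1, squeeze=50)

```text
time_s: 4.5
position: [0.5805, -0.3103, 0.0447]
tool_rot: [[0.994, -0.104, 0.027], [-0.103, -0.995, -0.017], [0.029, 0.014, -0.999]]
ft_force: [-1.1, 0.5, 0.4]
grip_width: 0.0299
```

```bash
python3 -c "
from h import *
togo([.58,-.31,.042],-6)
print(np.round(env.observe()['qvel'],2),np.array(env.observe()['tool_rot'])[:,2].round(3))"
```

```text
t 4.5 pos [ 0.5805 -0.3103  0.0447] ang -5.930872042626659 cm before yaw [-0.06 -0.02  0.27] after [-0.06 -0.02] yaw 0.001 F [-1.1  0.5  0.4] w 0.029920826694270333 q6 57.3727623484246
[ 0.01 -0.11  0.    0.03 -0.04  0.02] [ 0.027 -0.017 -0.999]
```

Emit:
carry_out(rows=[{"tx":0,"ty":0,"tz":-1,"yaw":0},{"tx":0,"ty":0,"tz":-2,"yaw":0},{"tx":0,"ty":0,"tz":-3,"yaw":0},{"tx":0,"ty":0,"tz":-3,"yaw":0},{"tx":0,"ty":0,"tz":-3,"yaw":0},{"tx":0,"ty":0,"tz":-2,"yaw":0},{"tx":0,"ty":0,"tz":-1,"yaw":0},{"tx":0,"ty":0,"tz":0,"yaw":0},{"tx":0,"ty":0,"tz":0,"yaw":0}])

```text
time_s: 5.4
position: [0.5752, -0.307, 0.2026]
tool_rot: [[0.994, -0.104, 0.025], [-0.103, -0.995, -0.016], [0.026, 0.013, -1.0]]
ft_force: [-0.4, 0.7, -2.0]
grip_width: 0.0299
```

```bash
python3 -c "
from h import *
togo([.528,.146,.2],69.5)
print(np.round(env.observe()['qvel'],2),np.array(env.observe()['tool_rot'])[:,2].round(3))"
```

```text
t 5.4 pos [ 0.5752 -0.307   0.2026] ang -5.93767578877312 cm before yaw [ -9.39 -44.56  -0.57] after [ 40.77 -20.29] yaw -1.317 F [-0.4  0.7 -2. ] w 0.02994729349675872 q6 57.395449070098685
[ 0.04 -0.09  0.04  0.01  0.15 -0.03] [ 0.025 -0.016 -1.   ]
```

Emit:
carry_out(rows=[{"tx":-0.4,"ty":-2,"tz":0,"yaw":0},{"tx":-0.8,"ty":-4,"tz":0,"yaw":0},{"tx":-0.8,"ty":-4,"tz":0,"yaw":0},{"tx":-0.8,"ty":-4,"tz":0,"yaw":0},{"tx":-0.8,"ty":-4,"tz":0,"yaw":0},{"tx":-0.8,"ty":-4,"tz":0,"yaw":0},{"tx":-0.8,"ty":-4,"tz":0,"yaw":0},{"tx":-0.8,"ty":-4,"tz":0,"yaw":0},{"tx":-0.8,"ty":-4,"tz":0,"yaw":0},{"tx":-0.8,"ty":-4,"tz":0,"yaw":0},{"tx":-0.5,"ty":-2,"tz":0,"yaw":0},{"tx":0,"ty":0,"tz":0,"yaw":0}])

```text
time_s: 6.6
position: [0.5287, 0.1148, 0.1799]
tool_rot: [[0.994, -0.107, -0.003], [-0.107, -0.994, -0.007], [-0.002, 0.007, -1.0]]
ft_force: [0.4, 0.2, -1.1]
grip_width: 0.0298
```

Emit:
carry_out(rows=[{"tx":0,"ty":0,"tz":0,"yaw":-0.1},{"tx":0,"ty":0,"tz":0,"yaw":-0.13},{"tx":0,"ty":0,"tz":0,"yaw":-0.13},{"tx":0,"ty":0,"tz":0,"yaw":-0.13},{"tx":0,"ty":0,"tz":0,"yaw":-0.13},{"tx":0,"ty":0,"tz":0,"yaw":-0.13},{"tx":0,"ty":0,"tz":0,"yaw":-0.13},{"tx":0,"ty":0,"tz":0,"yaw":-0.13},{"tx":0,"ty":0,"tz":0,"yaw":-0.13},{"tx":0,"ty":0,"tz":0,"yaw":-0.1},{"tx":0,"ty":0,"tz":0,"yaw":0},{"tx":0,"ty":0,"tz":0,"yaw":0}])

```text
time_s: 7.8
position: [0.5265, 0.1049, 0.1684]
tool_rot: [[0.386, 0.922, -0.025], [0.922, -0.386, -0.01], [-0.018, -0.019, -1.0]]
ft_force: [0.1, -0.5, -1.5]
grip_width: 0.03
```

```bash
python3 -c "
from h import *
togo([.528,.146,.14],69.5)
print(np.round(env.observe()['qvel'],2),np.array(env.observe()['tool_rot'])[:,2].round(3))"
```

```text
t 7.8 pos [0.5265 0.1049 0.1684] ang 67.27888615882786 cm before yaw [ 3.91 -1.4   2.79] after [ 3.96 -1.24] yaw -0.039 F [ 0.1 -0.5 -1.5] w 0.02995381455880765 q6 21.79922359637252
[-0.65  0.42  0.51 -0.13 -0.04 -0.69] [-0.025 -0.01  -1.   ]
```

Emit:
carry_out(rows=[{"tx":1.3,"ty":-0.5,"tz":0.5,"yaw":-0.02},{"tx":1.3,"ty":-0.4,"tz":1,"yaw":-0.02},{"tx":1.2,"ty":-0.4,"tz":1,"yaw":0},{"tx":0,"ty":0,"tz":1.0,"yaw":0},{"tx":0,"ty":0,"tz":1,"yaw":0},{"tx":0,"ty":0,"tz":0,"yaw":0},{"tx":0,"ty":0,"tz":0,"yaw":0}])

```text
time_s: 8.5
position: [0.5264, 0.1485, 0.1168]
tool_rot: [[0.35, 0.936, -0.028], [0.937, -0.35, -0.01], [-0.019, -0.023, -1.0]]
ft_force: [-1.1, 0.6, -1.4]
grip_width: 0.0301
```

Run:
```python
from h import *
togo([.528,.146,.1],69.5)
print(np.round(env.observe()['qvel'],2),np.array(env.observe()['tool_rot'])[:,2].round(3))
A=env.get_image('side')[:,:,::-1][180:360,150:350]; B=env.get_image('top')[:,:,::-1][140:250,100:280]
np.save('pics/A.npy',A)
cv2.imwrite('pics/d.png',np.vstack([cv2.resize(A,(600,540),interpolation=3)]))
cv2.imwrite('pics/e.png',cv2.resize(B,None,fx=4,fy=4,interpolation=3))
```

```text
t 8.5 pos [0.5264 0.1485 0.1168] ang 69.52726164108425 cm before yaw [-0.15  0.27  1.68] after [-0.15  0.27] yaw 0.0 F [-1.1  0.6 -1.4] w 0.030145877241407267 q6 24.24907743871793
[-0.13  0.62  0.78 -0.11 -0.47  0.03] [-0.028 -0.01  -1.   ]
```

View pics/d.png

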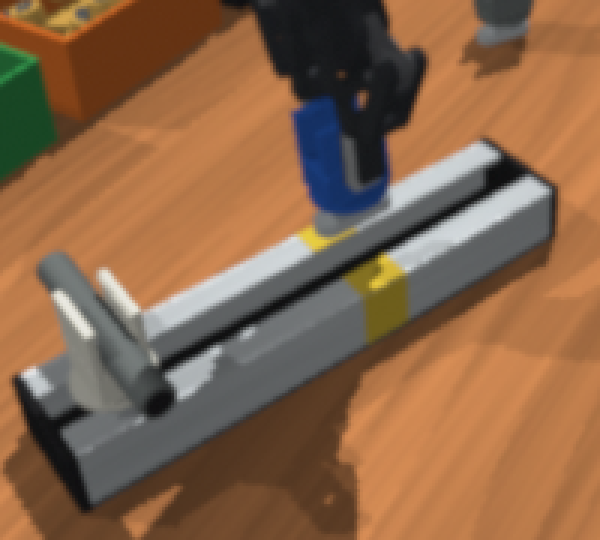

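Run:
```python
from h import *
a=np.radians(69.5);x=np.array([np.cos(a),np.sin(a)]);y=np.array([-x[1],x[0]]);m=np.array([.5277,.146])
c=lambda P:((proj('side',P)-[150,180]+.5)*3-.5).round(0)
for v in(-.034,-.014,.014,.034): print(v,[c([*(m+u*x+v*y),.041]) for u in(-.015,.015)])
print('foot',[c([.524+x[0]*u,.147+x[1]*u,.0718]) for u in(-.024,0,.024)])
o=env.observe();print('tcp',c(o['position']))
```

```text
-0.034 [array([342., 213.]), array([300., 234.])]
-0.014 [array([361., 230.]), array([319., 252.])]
0.014 [array([389., 254.]), array([347., 277.])]
0.034 [array([410., 272.]), array([367., 296.])]
foot [array([389., 198.]), array([355., 215.]), array([320., 233.])]
tcp [345. 151.]
```

View pics/e.png

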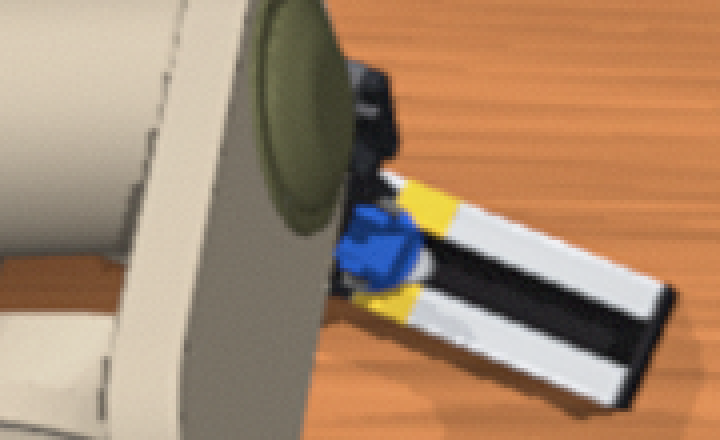

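The views agree with the projected mark to about 2 mm. The foot is over the slot but sits about 4 mm off to one side, so I'll correct that while lowering.

Emit:
carry_out(rows=[{"tx":0,"ty":0.2,"tz":0.3,"yaw":0},{"tx":0,"ty":0.2,"tz":0.8,"yaw":0},{"tx":0,"ty":0,"tz":0.8,"yaw":0},{"tx":0,"ty":0,"tz":0.3,"yaw":0},{"tx":0,"ty":0,"tz":0,"yaw":0}])

```text
time_s: 9.1
position: [0.5305, 0.1459, 0.0939]
tool_rot: [[0.351, 0.936, -0.026], [0.936, -0.352, -0.01], [-0.018, -0.021, -1.0]]
ft_force: [-0.0, 0.2, -1.6]
grip_width: 0.0304
```

```bash
cat >> h.py <<'E'
def foot():
    o=env.observe();R=np.array(o['tool_rot']);up=R@[.029,.014,-.999];p=np.array(o['position'])-.045*up
    togo([.5277,.146,.0657],69.5); print('foot',p.round(4),'cm to mark in tool',(R.T@(np.array([.5277,.146,p[2]])-p)*100).round(2),'up',up.round(3),'qv',np.abs(o['qvel']).max())
E
python3 -c "
from h import *
foot()"
```

```text
t 9.1 pos [0.5305 0.1459 0.0939] ang 69.43463662062146 cm before yaw [-0.04 -0.21  2.83] after [-0.04 -0.21] yaw -0.001 F [-0.   0.2 -1.6] w 0.030352290383573368 q6 24.072435571426716
foot [0.5283 0.1444 0.049 ] cm to mark in tool [ 0.13 -0.11  0.  ] up [0.049 0.032 0.998] qv 0.24036618395107665
```

Emit:
carry_out(rows=[{"tx":0.1,"ty":0,"tz":0.5,"yaw":0},{"tx":0,"ty":0,"tz":0.7,"yaw":0},{"tx":0,"ty":0,"tz":0.7,"yaw":0},{"tx":0,"ty":0,"tz":0.2,"yaw":0},{"tx":0,"ty":0,"tz":0,"yaw":0}])

```text
time_s: 9.6
position: [0.5303, 0.1468, 0.0709]
tool_rot: [[0.351, 0.936, -0.026], [0.936, -0.351, -0.01], [-0.018, -0.021, -1.0]]
ft_force: [0.3, -0.4, -1.1]
grip_width: 0.0298
```

```bash
python3 -c "
from h import *
foot()"
```

```text
t 9.6 pos [0.5303 0.1468 0.0709] ang 69.44521625557547 cm before yaw [-0.15 -0.2   0.53] after [-0.15 -0.2 ] yaw -0.001 F [ 0.3 -0.4 -1.1] w 0.029815145684148954 q6 24.18908253899388
foot [0.528  0.1453 0.026 ] cm to mark in tool [ 0.05 -0.05  0.  ] up [0.049 0.032 0.998] qv 0.2428206227652218
```

Emit:
carry_out(rows=[{"tx":0,"ty":-0.1,"tz":0.2,"yaw":0},{"tx":0,"ty":0,"tz":0.2,"yaw":0},{"tx":0,"ty":0,"tz":0.1,"yaw":0},{"tx":0,"ty":0,"tz":0,"yaw":0}])

```text
time_s: 10.0
position: [0.5294, 0.1471, 0.0669]
tool_rot: [[0.351, 0.936, -0.024], [0.936, -0.351, -0.01], [-0.018, -0.019, -1.0]]
ft_force: [-0.7, 0.3, -1.2]
grip_width: 0.03
```

```bash
python3 -c "
from h import *
foot()"
```

```text
t 10.0 pos [0.5294 0.1471 0.0669] ang 69.45120753977118 cm before yaw [-0.16 -0.12  0.12] after [-0.16 -0.12] yaw -0.001 F [-0.7  0.3 -1.2] w 0.030021598432829852 q6 24.23833286058391
foot [0.5273 0.1457 0.022 ] cm to mark in tool [ 0.04  0.03 -0.  ] up [0.048 0.032 0.998] qv 0.1508574380064743
```

Emit:
carry_out(rows=[{"tx":0,"ty":0,"tz":0,"yaw":-0.08},{"tx":0,"ty":0,"tz":0,"yaw":-0.12},{"tx":0,"ty":0,"tz":0,"yaw":-0.12},{"tx":0,"ty":0,"tz":0,"yaw":-0.1},{"tx":0,"ty":0,"tz":0,"yaw":0}])

```text
time_s: 10.5
position: [0.5298, 0.1472, 0.0671]
tool_rot: [[-0.077, 0.997, -0.023], [0.997, 0.077, -0.01], [-0.008, -0.024, -1.0]]
ft_force: [-0.2, 0.0, -1.7]
grip_width: 0.0301
```

```bash
python3 -c "
from h import *
foot(); togo([.5277,.146,.0657],159.5)"
```

```text
t 10.5 pos [0.5298 0.1472 0.0671] ang 94.40505438240321 cm before yaw [-0.1  -0.21  0.14] after [-0.18 -0.15] yaw 0.435 F [-0.2  0.  -1.7] w 0.030058769075073818 q6 -0.718775219441718
foot [0.5282 0.1454 0.0221] cm to mark in tool [ 0.07 -0.05  0.  ] up [0.035 0.04  0.998] qv 3.19082383770831
t 10.5 pos [0.5298 0.1472 0.0671] ang 94.40505438240321 cm before yaw [-0.1  -0.21  0.14] after [ 0.15 -0.18] yaw -1.136 F [-0.2  0.  -1.7] w 0.030058769075073818 q6 -0.718775219441718
```

Free turn, no contact force. Continuing.

Emit:
carry_out(rows=[{"tx":0,"ty":0,"tz":0,"yaw":-0.08},{"tx":0,"ty":0,"tz":0,"yaw":-0.12},{"tx":0,"ty":0,"tz":0,"yaw":-0.12},{"tx":0,"ty":0,"tz":0,"yaw":-0.12},{"tx":0,"ty":0,"tz":0,"yaw":-0.12},{"tx":0,"ty":0,"tz":0,"yaw":-0.12},{"tx":0,"ty":0,"tz":0,"yaw":-0.12},{"tx":0,"ty":0,"tz":0,"yaw":-0.12},{"tx":0,"ty":0,"tz":0,"yaw":-0.12},{"tx":0,"ty":0,"tz":0,"yaw":-0.06},{"tx":0,"ty":0,"tz":0,"yaw":0}])

```text
time_s: 11.6
position: [0.5302, 0.1472, 0.0669]
tool_rot: [[-0.928, 0.373, -0.021], [0.373, 0.928, -0.01], [0.016, -0.017, -1.0]]
ft_force: [-0.4, -0.2, -0.9]
grip_width: 0.0302
```

```bash
python3 -c "
from h import *
foot(); togo([.5277,.146,.0657],159.5)"
```

```text
t 11.6 pos [0.5302 0.1472 0.0669] ang 158.07334591533677 cm before yaw [ 0.19 -0.2   0.13] after [-0.2  -0.19] yaw 1.546 F [-0.4 -0.2 -0.9] w 0.03018415980207869 q6 -64.40897536784306
foot [0.5302 0.1457 0.022 ] cm to mark in tool [ 0.25 -0.06  0.01] up [-0.     0.033  0.999] qv 2.6506103125725424
t 11.6 pos [0.5302 0.1472 0.0669] ang 158.07334591533677 cm before yaw [ 0.19 -0.2   0.13] after [ 0.19 -0.2 ] yaw -0.025 F [-0.4 -0.2 -0.9] w 0.03018415980207869 q6 -64.40897536784306
```

Emit:
carry_out(rows=[{"tx":0.15,"ty":-0.1,"tz":0.1,"yaw":-0.025},{"tx":0,"ty":0,"tz":0.05,"yaw":0},{"tx":0,"ty":0,"tz":0,"yaw":0}])

```text
time_s: 11.9
position: [0.529, 0.1469, 0.0663]
tool_rot: [[-0.935, 0.355, -0.019], [0.355, 0.935, -0.009], [0.015, -0.015, -1.0]]
ft_force: [-0.6, 0.6, -1.3]
grip_width: 0.0302
```

Emit:
carry_out(rows=[{"tx":0,"ty":0,"tz":0,"yaw":0},{"tx":0,"ty":0,"tz":0,"yaw":0},{"tx":0,"ty":0,"tz":0,"yaw":0},{"tx":0,"ty":0,"tz":0,"yaw":0},{"tx":0,"ty":0,"tz":0,"yaw":0}], jaw=-0.3)

```text
time_s: 12.4
position: [0.5287, 0.1468, 0.0659]
tool_rot: [[-0.934, 0.356, -0.02], [0.357, 0.934, -0.01], [0.015, -0.016, -1.0]]
ft_force: [-0.2, -0.6, -0.6]
grip_width: 0.0557
```

```bash
python3 -c "
from h import *
togo([.5277,.146,.0657],159.5)"
```

```text
t 12.4 pos [0.5287 0.1468 0.0659] ang 159.0995975957794 cm before yaw [ 0.06 -0.11  0.02] after [ 0.06 -0.11] yaw -0.007 F [-0.2 -0.6 -0.6] w 0.055731095631435225 q6 -65.46208248537476
```

Emit:
carry_out(rows=[{"tx":0,"ty":0,"tz":-0.7,"yaw":0},{"tx":0,"ty":0,"tz":-1.5,"yaw":0},{"tx":0,"ty":0,"tz":-2,"yaw":0},{"tx":0,"ty":0,"tz":-3,"yaw":0},{"tx":0,"ty":0,"tz":-4,"yaw":0},{"tx":0,"ty":0,"tz":-4,"yaw":0},{"tx":0,"ty":-3,"tz":-2,"yaw":0},{"tx":0,"ty":-4,"tz":0,"yaw":0},{"tx":0,"ty":-4,"tz":0,"yaw":0},{"tx":0,"ty":-4,"tz":0,"yaw":0},{"tx":0,"ty":-2,"tz":0,"yaw":0},{"tx":0,"ty":0,"tz":0,"yaw":0}])

```text
time_s: 13.6
position: [0.469, -0.015, 0.254]
tool_rot: [[-0.935, 0.354, -0.014], [0.355, 0.935, -0.012], [0.009, -0.016, -1.0]]
ft_force: [0.6, 0.8, 0.2]
grip_width: 0.0556
```

Run:
```python
from h import *
A=env.get_image('side')[:,:,::-1][150:350,150:370]; B=env.get_image('top')[:,:,::-1][120:250,100:390]
cv2.imwrite('pics/f.png',np.hstack([cv2.resize(A,(330,300),interpolation=3),cv2.resize(B[:, :],None,fx=1.6,fy=300/130,interpolation=3)]))
cv2.imwrite('pics/g.png',cv2.resize(B,None,fx=2.7,fy=2.7,interpolation=3))
cv2.imwrite('pics/f.png',cv2.resize(A,None,fx=2.9,fy=2.9,interpolation=3))
a=np.radians(159.5);x=np.array([np.cos(a),np.sin(a)]);y=np.array([-x[1],x[0]]);m=np.array([.5277,.146])
for u in(-.02,.02):
  for v in(-.015,.015): print(u,v,((proj('side',[*(m+u*x+v*y),.096])-[150,150]+.5)*2.9-.5).round(),((proj('top',[*(m+u*x+v*y),.096])-[100,120]+.5)*2.7-.5).round())
```

```text
-0.02 -0.015 [295. 254.] [246. 182.]
-0.02 0.015 [338. 233.] [285. 198.]
0.02 -0.015 [335. 288.] [222. 234.]
0.02 0.015 [378. 266.] [262. 250.]
```

View pics/f.png

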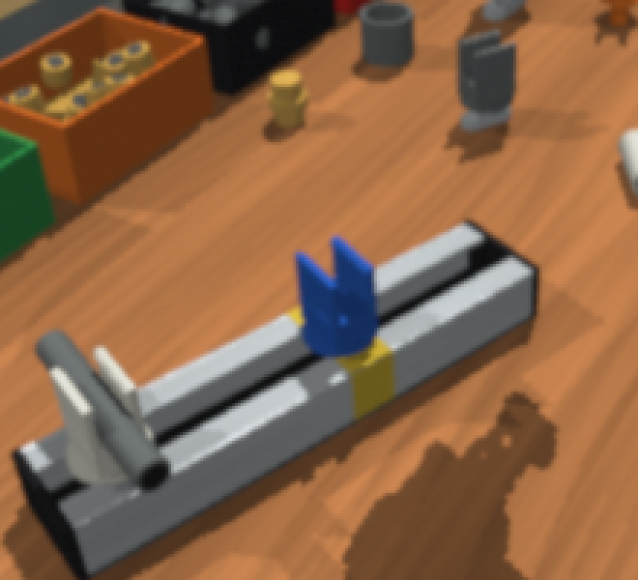

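View pics/g.png

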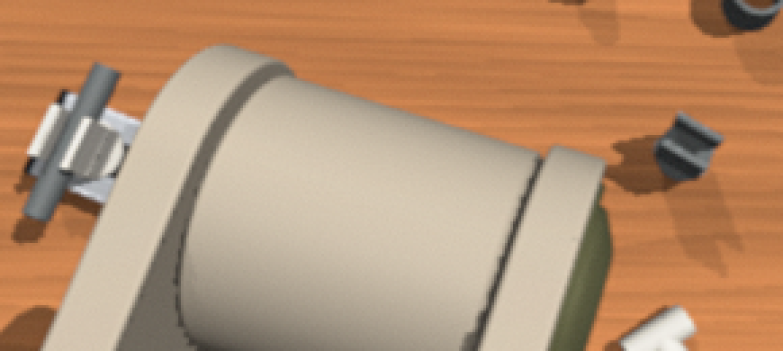

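```bash
python3 -c "
from h import *
print(env.close_job())"
```

```text
the job is handed in; nothing more can be done
None
```

I fitted the blue clip to the rail at the yellow mark and handed the job in at about 13.7 s; the hand-in gives no verdict.

- **Steps:** I gripped the small blue clip across its body and lowered its foot through the slot at the mark, aligned with the rail. I then twisted it about 90°, opened the jaws and raised and backed the arm clear. Wrist force never read above about 3 N.
- **Blue clip, final side view:** It stands upright with its flange on the lips. The visible top corners are within about 5 px of where a perfectly placed clip would appear, so I put it within 2–3 mm of the mark. The tool's angle at release was about 0.4° from crosswise.
- **Grey clip:** It still stands in its place in both views.

**Checks that were weak or off:**
- The arm hid the blue clip in the final top view, so its final placement was checked only from the side.
- On the first approach the gripper drifted about 8 mm and came close to the clip. I corrected this before gripping.
- The tool was tilted up to about 2° during the work, so I estimate the clip hung about 3° off vertical during insertion. It looked upright after release.

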